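# Load the mini stirrers with the amber reagent bottles

### The job

Stand each of the four amber glass bottles upright inside the ring on the mini stirrer whose ring has the colour of its cap, one after another in the order blue, green, yellow, red (longest mixing first). Set them down gently, knock nothing over, and leave the two white plastic bottles where they stand.

Things in the scene. Friction and masses are not known exactly. Their poses are not given: they have to be found in the camera images.
- bottle_blue: Loose reagent bottle of brown amber glass with a blue cap, 40 mm in diameter, 85 mm tall overall: straight body to 52 mm (with a blank paper label), sloping shoulder, then a neck and a screw cap 27 mm in diameter from 70 to 85 mm. 0.08 to 0.17 kg. Stands upright on the worktop. Origin: centre of its underside; z is up its axis.
- bottle_green: Loose reagent bottle of brown amber glass with a green cap, 40 mm in diameter, 85 mm tall overall: straight body to 52 mm (with a blank paper label), sloping shoulder, then a neck and a screw cap 27 mm in diameter from 70 to 85 mm. 0.08 to 0.17 kg. Stands upright on the worktop. Origin: centre of its underside; z is up its axis.
- bottle_yellow: Loose reagent bottle of brown amber glass with a yellow cap, 40 mm in diameter, 85 mm tall overall: straight body to 52 mm (with a blank paper label), sloping shoulder, then a neck and a screw cap 27 mm in diameter from 70 to 85 mm. 0.08 to 0.17 kg. Stands upright on the worktop. Origin: centre of its underside; z is up its axis.
- bottle_red: Loose reagent bottle of brown amber glass with a red cap, 40 mm in diameter, 85 mm tall overall: straight body to 52 mm (with a blank paper label), sloping shoulder, then a neck and a screw cap 27 mm in diameter from 70 to 85 mm. 0.08 to 0.17 kg. Stands upright on the worktop. Origin: centre of its underside; z is up its axis.
- stirrer_blue: Mini magnetic stirrer with a blue ring on top, fixed to the worktop: white body 80 x 80 mm, black knob (6 mm) on its -x side; flat plate on top 30 mm above the worktop; round its centre the coloured ring, 62 mm inside diameter, 72 mm outside, standing 4 mm above the plate. Origin: centre of its underside, straight below the centre of the ring; z up.
- stirrer_green: Mini magnetic stirrer with a green ring on top, fixed to the worktop: white body 80 x 80 mm, black knob (6 mm) on its -x side; flat plate on top 30 mm above the worktop; round its centre the coloured ring, 62 mm inside diameter, 72 mm outside, standing 4 mm above the plate. Origin: centre of its underside, straight below the centre of the ring; z up.
- stirrer_yellow: Mini magnetic stirrer with a yellow ring on top, fixed to the worktop: white body 80 x 80 mm, black knob (6 mm) on its -x side; flat plate on top 30 mm above the worktop; round its centre the coloured ring, 62 mm inside diameter, 72 mm outside, standing 4 mm above the plate. Origin: centre of its underside, straight below the centre of the ring; z up.
- stirrer_red: Mini magnetic stirrer with a red ring on top, fixed to the worktop: white body 80 x 80 mm, black knob (6 mm) on its -x side; flat plate on top 30 mm above the worktop; round its centre the coloured ring, 62 mm inside diameter, 72 mm outside, standing 4 mm above the plate. Origin: centre of its underside, straight below the centre of the ring; z up.
- white_bottle_blue: Loose white plastic bottle with a blue cap; not one of the amber bottles, it stays where it stands. Same shape: 40 mm in diameter, 85 mm tall overall: straight body to 52 mm (with a blank paper label), sloping shoulder, then a neck and a screw cap 27 mm in diameter from 70 to 85 mm. 0.08 to 0.17 kg. Stands upright on the worktop. Origin: centre of its underside; z is up its axis.
- white_bottle_yellow: Loose white plastic bottle with a yellow cap; not one of the amber bottles, it stays where it stands. Same shape: 40 mm in diameter, 85 mm tall overall: straight body to 52 mm (with a blank paper label), sloping shoulder, then a neck and a screw cap 27 mm in diameter from 70 to 85 mm. 0.08 to 0.17 kg. Stands upright on the worktop. Origin: centre of its underside; z is up its axis.

How it is judged:
By the outcome, as a careful person would: the job done as asked, in the order asked, and still so for the second after the job is handed in, with the robot touching nothing.
It also fails if it takes over 112 s, if anything falls off the work surface, if the arm or the gripper's body presses on something with over 40 N, if the wrist force passes 120 N, or if a joint passes its speed limit or range.

### The arm

A 6-joint arm with a two-finger parallel gripper is mounted at the origin on a cart in front of the work surface, level with it; the furniture and walls round the work are solid. World frame = base frame: x ahead of the robot, y to its left, z up, the work surface at z = 0. Lengths are in mm, angles in rad, forces in N, time in s.
With the tool pointing down it reaches from about 275 to 1000 mm from the base axis. Payload 8.4 kg.
Tool frame: the origin (TCP) lies at the very end of the fingers, on their centre line; the grasp point (between the pads) lies 19 mm behind it; z points along the fingers, y is the direction in which the jaws open and shut (so a half turn about z gives the same grasp; the last joint's range is limited). The gripper opens to 85 mm and grips with 20 to 120 N. Pads are 22 mm wide; open, the fingers measure 114 mm over their backs; the gripper's body (76 mm by 85 mm) begins 54 mm behind the grasp point. The pads swing forward as they close: fully open they stand 13 mm farther back than shut.
Start: joints at [-1.181, 0.353, 1.633, -0, 1.155, -0.002], TCP at [238.657, -577.643, 231.281] pointing down, gripper open.
Joint ranges: [-2.63, 2.63], [-0.92, 2.1], [0.06, 2.66], [-1.3, 4.44], [0, 2.69], [-3.02, 3.02]. Speed limits (rad/s): [2.22, 2.22, 2.79, 3.14, 3.14, 3.14].

### API

Orientations are given as [roll, pitch, yaw] about the fixed x, y, z axes, in that order (R = Rz(yaw) Ry(pitch) Rx(roll)).
In Python, from rig import r gives the robot as it stands.
- The arm moves only by the tool jog_arm, never from a script. Its argument "moves" is a list of rows, each an object with "grip": the gripper command: -1 is fully open, 1 is shut, values between are in proportion; "translation": the shift along the tool's x, y, z in m, a list of three; "twist": the turn, a rotation vector about the tool's x, y, z in rad, a list of three. In form: [{"grip": grip, "translation": [dx, dy, dz], "twist": [ax, ay, az]}, ...]. A call has 1 to 10 rows; each row shifts and turns the commanded pose from where the row before left it, along the tool's axes as they then stand; what a row does not reach is not made up. A row lasts 1/12 s, in which the tool goes at most 41.7 mm and 7.16 degrees, less where a joint would pass 70% of its speed; a pose out of reach is approached as far as the arm can. A call with a gripper value outside its range is refused whole. The fingers move at their own pace and stop on an object; "squeeze" is the grip in N (left out, the last holds). Time passes only in rows, so rows that do not move let the fingers close. It gives the time, the measured TCP pose, the force and the opening at its end, in the units of the state.
- r.sense(): the state, without advancing time (a new reading comes with each control period).
- r.grab_frame(name): name is "scene" or "top" or "wrist"; returns (picture, depth): 420x560x3 uint8, red, green, blue; 420x560 float32, mm along the optical axis (not along the pixel's ray), 0 where there is no reading.
- r.calibration(name): a dict with "fx", "fy", "cx", "cy" (pixels), "R" (3x3) and "t" (3): a world point X has camera coordinates R X + t. Camera axes: x right, y down, z forward; pixel columns grow to the right and rows downward; lengths in mm; the calibration is good to about 2 mm. The wrist camera is an equidistant fisheye: a pixel r from the principal point sees the ray r / f radians off the axis. A picture is of the moment at which its call begins: read the wrist's pose just before it. calibration takes no time and is no camera call; for the wrist camera it gives the pose at the moment of the call.
- r.sign_off(): hands the job in, once; it reports no verdict.
The state is a dict: "clock": time; "qpos": joint angles; "qvel": joint speeds; "joint_efforts": joint torques, N m; "eef_pos": TCP position; "tcp_rot": TCP orientation; "contact_force": force on the tool from outside, world axes, zero at the start; "wrist_torque": the same for the moment, N m; "opening": opening from 0.0 (shut) to 1.0 (fully open).
Only numpy, scipy, OpenCV 4.12 (cv2) and the standard library are available. Lean on these libraries where they do the work, as an engineer would, in place of code of your own. Each camera call takes 0.05 s, during which the arm holds its last target.

## Working session

There is one attempt and no reset: what is moved stays moved. The work goes in short steps, Python scripts to look and compute and a tool call to move; the robot and the scene stay as the last step left them, time stands still between calls to the robot, and variables do not carry over. Pictures are saved under pics/ and viewed, and the job is handed in when it is done.

Besides the shell and the picture viewer there is one more tool, called after "Call:" in YAML: its name, and indented under it one key for each argument. jog_arm: Moves the arm, as the interface text tells. Its arguments: {"type":"object","properties":{"moves":{"type":"array"},"squeeze":{"type":"number"}},"required":["moves"]}

```bash
mkdir -p pics; ls; python3 - <<'E'
from rig import r
import cv2
s=r.sense();print(s)
for n in ["scene","top"]:
    p,d=r.grab_frame(n);c=r.calibration(n)
    cv2.imwrite(f"pics/{n}0.png",p[:,:,::-1])
    import numpy as np
    np.savez(f"{n}0.npz",p=p,d=d,**{k:np.array(v) for k,v in c.items()})
    print(n,c)
E
```

```text
pics
{'clock': 0.0, 'qpos': array([-1.18140293e+00,  3.53664571e-01,  1.63413480e+00,  1.57872347e-05,
        1.15518608e+00, -2.38191456e-03]), 'qvel': array([ 0.00043052, -0.00071455,  0.00082071,  0.0021055 , -0.00045855,
        0.0011458 ]), 'joint_efforts': array([-3.76523210e-03, -6.05255699e+01, -3.42068195e+01, -2.46053469e-04,
        9.48456698e-03,  7.33028128e-05]), 'eef_pos': array([ 238.47915144, -577.2017478 ,  230.55113276]), 'tcp_rot': array([-3.14019989e+00, -1.77518729e-05,  3.91768914e-01]), 'contact_force': array([-0.97297992,  0.16579136,  0.06161257]), 'wrist_torque': array([-0.01095558,  0.03599019, -0.06756588]), 'opening': 1.0017322397659545}
scene {'fx': 546.2475857190719, 'fy': 546.2475857190719, 'cx': 276.511819686352, 'cy': 205.00280158936164, 'R': array([[ 0.49697771, -0.86774312, -0.00591966],
       [-0.44625287, -0.24971746, -0.85935997],
       [ 0.74422546,  0.42972442, -0.51133687]]), 't': array([-285.80368744,  277.89208263,  897.32601371])}
top {'fx': 414.8904629568913, 'fy': 414.8904629568913, 'cx': 273.7206767528476, 'cy': 201.42265397553768, 'R': array([[ 2.32973690e-02, -9.99717633e-01,  4.67835450e-03],
       [-9.87454512e-01, -2.37421276e-02, -1.56108608e-01],
       [ 1.56175602e-01, -9.82742420e-04, -9.87728817e-01]]), 't': array([ -33.12748406,  515.96594899, 1025.54341956])}
```

View pics/scene0.png

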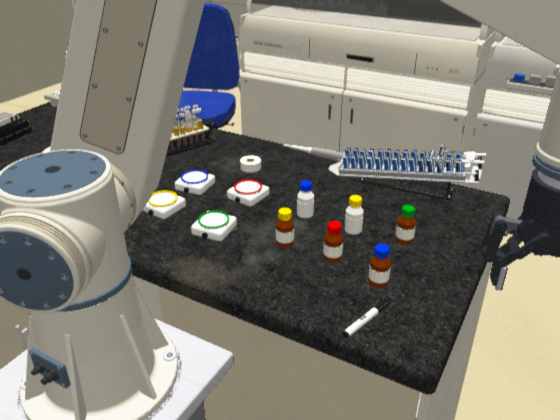

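View pics/top0.png

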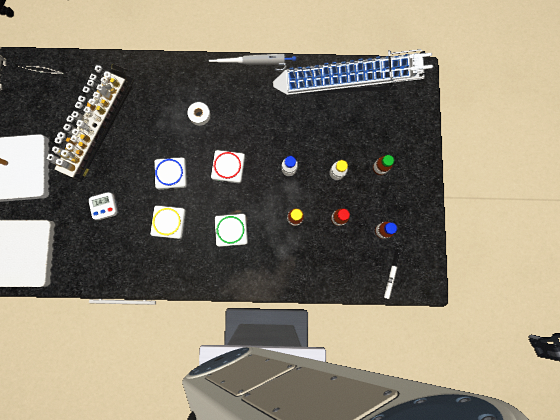

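The scene view shows the amber bottles with their caps at yellow (285,215), red (334,228), blue (382,252) and green (408,211). The white bottles are at (306,187) and (355,202). In the top view the amber caps are at (296,215), (343,215), (390,229) and (388,160), and the rings are at blue (169,172), red (228,165), yellow (167,221) and green (231,230). Next I'll measure these from both views.

```bash
cat > h.py <<'E'
import numpy as np,cv2
def load(n):
    z=np.load(n); return dict(z)
def masks(p):
    h=cv2.cvtColor(p,cv2.COLOR_RGB2HSV);H,S,V=h[...,0].astype(int),h[...,1],h[...,2]
    ok=(S>150)&(V>70)
    return {'red':ok&((H<5)|(H>174))&(V>140),'yellow':ok&(H>22)&(H<35)&(V>140),'green':ok&(H>50)&(H<85),'blue':ok&(H>110)&(H<128)}
def ray(c,u,v):
    d=np.array([(u-c['cx'])/c['fx'],(v-c['cy'])/c['fy'],1.]);R=c['R'];return -R.T@c['t'],R.T@d
def plane(c,u,v,z):
    o,d=ray(c,u,v);return o+d*(z-o[2])/d[2]
def tri(c1,u1,c2,u2):
    o1,d1=ray(c1,*u1);o2,d2=ray(c2,*u2);d1/=np.linalg.norm(d1);d2/=np.linalg.norm(d2)
    A=np.stack([d1,-d2],1);x=np.linalg.lstsq(A,o2-o1,rcond=None)[0]
    a=o1+d1*x[0];b=o2+d2*x[1];return (a+b)/2,np.linalg.norm(a-b)
def proj(c,X):
    q=c['R']@X+c['t'];return np.array([c['fx']*q[0]/q[2]+c['cx'],c['fy']*q[1]/q[2]+c['cy']])
def blobs(p,dil=0):
    out={}
    for k,m in masks(p).items():
        m=m.astype(np.uint8)
        if dil:m=cv2.morphologyEx(m,cv2.MORPH_CLOSE,np.ones((dil,dil)))
        n,l,s,ce=cv2.connectedComponentsWithStats(m)
        out[k]=[(tuple(np.round(ce[i],1)),tuple(s[i])) for i in range(1,n) if s[i,4]>=30]
    return out
E
python3 - <<'E'
from h import *
for n in ['scene0.npz','top0.npz']:
    z=load(n)
    for k,b in blobs(z['p'],5).items():
        print(n,k,[(tuple(map(float,c)),tuple(map(int,s))) for c,s in b])
E
```

```text
scene0.npz red [((247.4, 183.4), (234, 179, 28, 14, 73)), ((334.0, 226.8), (328, 221, 13, 14, 147))]
scene0.npz yellow [((167.1, 193.4), (153, 190, 25, 13, 66)), ((355.0, 200.3), (349, 195, 13, 12, 136)), ((284.5, 213.3), (278, 207, 14, 14, 149))]
scene0.npz green [((407.8, 210.2), (401, 204, 14, 13, 149)), ((220.6, 213.3), (210, 210, 19, 14, 46))]
scene0.npz blue [((212.2, 67.0), (179, 4, 59, 122, 4707)), ((193.2, 172.8), (181, 169, 27, 13, 66)), ((305.5, 185.2), (300, 180, 12, 12, 123)), ((381.4, 250.6), (374, 243, 16, 16, 202))]
top0.npz red [((226.2, 164.6), (214, 152, 27, 26, 104)), ((343.2, 214.1), (337, 209, 13, 12, 107))]
top0.npz yellow [((341.6, 165.3), (336, 160, 12, 12, 100)), ((165.8, 220.6), (153, 208, 28, 27, 113)), ((296.1, 214.2), (291, 209, 11, 11, 98))]
top0.npz green [((387.8, 160.0), (382, 155, 12, 11, 103)), ((231.0, 230.2), (217, 216, 27, 27, 81))]
top0.npz blue [((290.0, 161.0), (285, 156, 11, 12, 101)), ((168.3, 171.0), (155, 159, 28, 26, 111)), ((390.4, 227.8), (384, 222, 13, 12, 119))]
```

```bash
python3 - <<'E'
from h import *
S=load('scene0.npz');T=load('top0.npz')
ROI={'scene':{'blue':(174,164,218,194),'red':(224,173,272,205),'yellow':(142,185,188,218),'green':(190,206,240,240)},
 'top':{'blue':(152,155,190,190),'red':(209,149,247,184),'yellow':(150,204,186,240),'green':(213,213,250,247)}}
hue={'blue':(105,130),'green':(45,90),'yellow':(20,38),'red':None}
def ring(z,roi,k):
    x0,y0,x1,y1=roi;h=cv2.cvtColor(z['p'],cv2.COLOR_RGB2HSV)[y0:y1,x0:x1].astype(int)
    H=h[...,0];m=(h[...,1]>70)&(h[...,2]>90)
    m&=((H<6)|(H>172)) if k=='red' else (H>hue[k][0])&(H<hue[k][1])
    n,l,s,c=cv2.connectedComponentsWithStats(cv2.dilate(m.astype(np.uint8),np.ones((3,3))))
    i=1+np.argmax(s[1:,4]); m&=l==i
    pts=np.argwhere(m)[:,::-1].astype(np.float32)+[x0,y0]
    e=cv2.fitEllipse(cv2.convexHull(pts.astype(np.float32)))
    return e
for k in ROI['top']:
    a=ring(S,ROI['scene'][k],k);b=ring(T,ROI['top'][k],k)
    X,g=tri(S,a[0],T,b[0]);print('ring',k,X.round(1),'gap',round(g,1),'top@34',plane(T,*b[0],34).round(1),'scene@34',plane(S,*a[0],34).round(1),np.round(b[1],1),np.round(a[1],1))
bt={'red':((334,226.8),(343.2,214.1)),'yellow':((284.5,213.3),(296.1,214.2)),'green':((407.8,210.2),(387.8,160)),'blue':((381.4,250.6),(390.4,227.8)),'wY':((355,200.3),(341.6,165.3)),'wB':((305.5,185.2),(290,161))}
for k,(a,b) in bt.items():
    X,g=tri(S,a,T,b);print('cap',k,X.round(1),'gap',round(g,1),'top@81',plane(T,*b,81).round(1),'scene@79',plane(S,*a,79).round(1))
E
```

```text
ring blue [590.2 256.7  31.4] gap 1.0 top@34 [589.9 255.6  34. ] scene@34 [586.  253.9  34. ] [26.5 27.4] [14.1 28.3]
ring red [612.2 105.   31. ] gap 1.5 top@34 [611.9 104.   34. ] scene@34 [607.1 102.5  34. ] [26.5 27.3] [15.4 28.7]
ring yellow [459.9 254.4  31.1] gap 0.1 top@34 [459.6 253.7  34. ] scene@34 [456.2 250.9  34. ] [27.2 28.1] [16.9 29.7]
ring green [442.7  89.8  31.4] gap 0.7 top@34 [442.7  89.3  34. ] scene@34 [439.1  87.6  34. ] [27.1 27.8] [17.9 31.5]
cap red [ 482.8 -192.4   76.1] gap 2.3 top@81 [ 482.7 -192.6   81. ] scene@79 [ 477.7 -193.3   79. ]
cap yellow [479.9 -76.1  75.5] gap 2.0 top@81 [479.7 -76.6  81. ] scene@79 [474.3 -78.1  79. ]
cap green [ 623.  -305.    75.8] gap 3.5 top@81 [ 622.5 -305.1   81. ] scene@79 [ 616.1 -305.1   79. ]
cap blue [ 451.4 -308.2   75.8] gap 3.2 top@81 [ 451.7 -308.1   81. ] scene@79 [ 445.6 -308.4   79. ]
cap wY [ 606.3 -188.2   76. ] gap 3.6 top@81 [ 606.  -188.9   81. ] scene@79 [ 599.8 -188.8   79. ]
cap wB [614.5 -58.4  76. ] gap 2.7 top@81 [613.9 -59.3  81. ] scene@79 [608.4 -60.   79. ]
```

Call:
jog_arm:
  moves:
    - {"grip": -1,"translation": [0,0,0],"twist": [0,0,0.098]}
    - {"grip": -1,"translation": [0,0,0],"twist": [0,0,0.098]}
    - {"grip": -1,"translation": [0,0,0],"twist": [0,0,0.098]}
    - {"grip": -1,"translation": [0,0,0],"twist": [0,0,0.098]}
    - {"grip": -1,"translation": [0.025,-0.03,0],"twist": [0,0,0]}
    - {"grip": -1,"translation": [0.025,-0.03,0],"twist": [0,0,0]}
    - {"grip": -1,"translation": [0.025,-0.03,0],"twist": [0,0,0]}
    - {"grip": -1,"translation": [0.025,-0.03,0],"twist": [0,0,0]}
    - {"grip": -1,"translation": [0.025,-0.03,0],"twist": [0,0,0]}
    - {"grip": -1,"translation": [0.025,-0.03,0],"twist": [0,0,0]}
  squeeze: 40

```text
clock: 0.93
eef_pos: [389.4, -396.0, 231.1]
tcp_rot: [-3.141, 0.0, -0.001]
contact_force: [0.6, -0.4, -0.1]
opening: 1.001
```

Call:
jog_arm:
  moves:
    - {"grip": -1,"translation": [0.0155,-0.022,0.012],"twist": [0,0,0]}
    - {"grip": -1,"translation": [0.0155,-0.022,0.012],"twist": [0,0,0]}
    - {"grip": -1,"translation": [0.0155,-0.022,0.012],"twist": [0,0,0]}
    - {"grip": -1,"translation": [0.0155,-0.022,0.012],"twist": [0,0,0]}
    - {"grip": -1,"translation": [0,0,0],"twist": [0,0,0]}

```text
clock: 1.35
eef_pos: [451.4, -305.6, 180.8]
tcp_rot: [-3.138, 0.003, 0.002]
contact_force: [-1.3, 0.4, 0.8]
opening: 0.998
```

```bash
python3 - <<'E'
from rig import r
from h import *
s=r.sense();print(s['eef_pos'],s['tcp_rot'])
c=r.calibration('wrist');p,d=r.grab_frame('wrist')
cv2.imwrite('pics/w1.png',p[:,:,::-1]);np.savez('w1.npz',p=p,d=d,**c);print(c)
E
```

```text
[ 451.37230097 -305.60117063  180.83053897] [-3.13822058e+00  2.50679255e-03  2.09974616e-03]
{'fx': 325.19226210127806, 'fy': 325.19226210127806, 'cx': 277.0300091590933, 'cy': 208.59788638921978, 'R': array([[ 6.79121367e-04, -9.99993023e-01, -3.67329447e-03],
       [-9.44522004e-01, -1.84792562e-03,  3.28442945e-01],
       [-3.28447442e-01,  3.24645483e-03, -9.44516669e-01]]), 't': array([-304.4792646 ,  399.27905825,  482.43658878])}
```

View pics/w1.png

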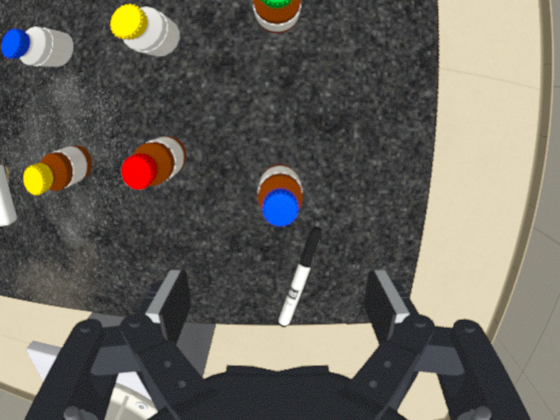

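The wrist view shows the blue cap at (280,208), red at (140,171), amber yellow at (38,180), and a pen below the blue bottle. Next I'll cast the wrist rays.

```bash
cat >> h.py <<'E'
def wray(c,u,v):
    x=(u-c['cx'])/c['fx'];y=(v-c['cy'])/c['fy'];t=np.hypot(x,y);k=np.sinc(t/np.pi) if t>0 else 1
    d=np.array([x*k,y*k,np.cos(t)]);R=c['R'];return -R.T@c['t'],R.T@d
def wplane(c,u,v,z):
    o,d=wray(c,u,v);return o+d*(z-o[2])/d[2]
E
python3 - <<'E'
from h import *
W=load('w1.npz');T=load('top0.npz')
for k,b in blobs(W['p'],5).items():
    for ce,s in b:
        print(k,tuple(map(float,ce)),s[2:],wplane(W,*ce,82).round(1))
def t2(w,u):
    o1,d1=wray(W,*w);o2,d2=ray(T,*u);d1/=np.linalg.norm(d1);d2/=np.linalg.norm(d2)
    x=np.linalg.lstsq(np.stack([d1,-d2],1),o2-o1,rcond=None)[0];a=o1+d1*x[0];b=o2+d2*x[1];return ((a+b)/2).round(1),np.linalg.norm(a-b)
print(t2((280,208),(390.4,227.8)))
E
```

```text
red (138.4, 171.0) (np.int32(36), np.int32(36), np.int32(1006)) [ 483.8 -192.4   82. ]
yellow (128.0, 21.6) (np.int32(37), np.int32(35), np.int32(1035)) [ 605.5 -188.5   82. ]
yellow (37.2, 178.4) (np.int32(30), np.int32(33), np.int32(744)) [481.4 -79.5  82. ]
green (276.2, 2.8) (np.int32(29), np.int32(8), np.int32(165)) [ 610.  -303.8   82. ]
blue (17.4, 44.3) (np.int32(30), np.int32(30), np.int32(364)) [611.2 -65.9  82. ]
blue (280.1, 204.2) (np.int32(37), np.int32(38), np.int32(254)) [ 455.5 -306.9   82. ]
(array([ 451.9, -307.3,   81.9]), np.float64(1.2746025955998324))
```

Call:
jog_arm:
  moves:
    - {"grip": -1,"translation": [0,0.002,0.03],"twist": [0,0,0]}
    - {"grip": -1,"translation": [0,0,0.03],"twist": [0,0,0]}
    - {"grip": -1,"translation": [0,0,0.03],"twist": [0,0,0]}
    - {"grip": -1,"translation": [0,0,0.03],"twist": [0,0,0]}
    - {"grip": -1,"translation": [0,0,0.02],"twist": [0,0,0]}
    - {"grip": -1,"translation": [0,0,0.013],"twist": [0,0,0]}
    - {"grip": -1,"translation": [0,0,0.007],"twist": [0,0,0]}
    - {"grip": -1,"translation": [0,0,0],"twist": [0,0,0]}

```text
clock: 2.07
eef_pos: [449.7, -311.9, 22.1]
tcp_rot: [-3.14, 0.002, -0.001]
contact_force: [0.3, -0.0, -0.2]
opening: 1.001
```

Call:
jog_arm:
  moves:
    - {"grip": -0.4,"translation": [0,0,0],"twist": [0,0,0]}
    - {"grip": -0.2,"translation": [0,0,0],"twist": [0,0,0]}
    - {"grip": 0,"translation": [0,0,0],"twist": [0,0,0]}
    - {"grip": 0.2,"translation": [0,0,0],"twist": [0,0,0]}
    - {"grip": 1,"translation": [0,0,0],"twist": [0,0,0]}
    - {"grip": 1,"translation": [0,0,0],"twist": [0,0,0]}
    - {"grip": 1,"translation": [0,0,0],"twist": [0,0,0]}
    - {"grip": 1,"translation": [0,0,0],"twist": [0,0,0]}

```text
clock: 2.73
eef_pos: [451.2, -312.0, 24.5]
tcp_rot: [3.141, -0.001, -0.0]
contact_force: [-2.0, 0.9, 6.7]
opening: 0.454
```

Call:
jog_arm:
  moves:
    - {"grip": 1,"translation": [0,0,-0.005],"twist": [0,0,0]}
    - {"grip": 1,"translation": [0,0,-0.015],"twist": [0,0,0]}
    - {"grip": 1,"translation": [0,0,-0.025],"twist": [0,0,0]}
    - {"grip": 1,"translation": [0,0,-0.03],"twist": [0,0,0]}
    - {"grip": 1,"translation": [0,0,-0.025],"twist": [0,0,0]}
    - {"grip": 1,"translation": [0,0,-0.02],"twist": [0,0,0]}
    - {"grip": 1,"translation": [0,0,-0.01],"twist": [0,0,0]}
    - {"grip": 1,"translation": [0,0,0],"twist": [0,0,0]}

```text
clock: 3.4
eef_pos: [451.9, -312.5, 155.8]
tcp_rot: [3.139, -0.004, -0.0]
contact_force: [-0.2, 0.2, -1.1]
opening: 0.455
```

```bash
python3 - <<'E'
from rig import r
from h import *
s=r.sense();print(s['eef_pos'],s['tcp_rot'],s['contact_force'],s['opening'])
p,d=r.grab_frame('scene')
cv2.imwrite('pics/s1.png',cv2.resize(p[100:310,220:500,::-1],None,fx=2.5,fy=2.5))
E
```

```text
[ 451.89418641 -312.48172944  155.84432482] [ 3.13903049e+00 -3.64882103e-03 -1.09276361e-04] [-0.15997696  0.1778507  -1.13774263] 0.45549058105183965
```

View pics/s1.png

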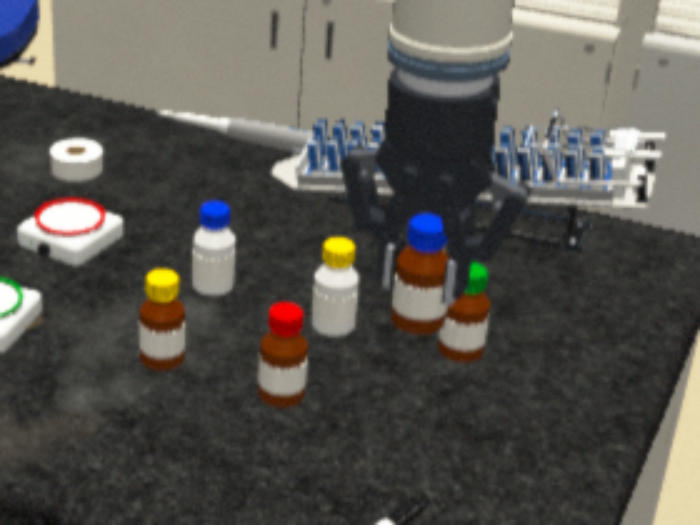

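Call:
jog_arm:
  moves:
    - {"grip": 1,"translation": [0.007,-0.01,0],"twist": [0,0,0]}
    - {"grip": 1,"translation": [0.007,-0.02,0],"twist": [0,0,0]}
    - {"grip": 1,"translation": [0.007,-0.03,0],"twist": [0,0,0]}
    - {"grip": 1,"translation": [0.007,-0.035,0],"twist": [0,0,0]}
    - {"grip": 1,"translation": [0.007,-0.035,0],"twist": [0,0,0]}
    - {"grip": 1,"translation": [0.007,-0.035,0],"twist": [0,0,0]}
    - {"grip": 1,"translation": [0.007,-0.035,0],"twist": [0,0,0]}
    - {"grip": 1,"translation": [0.007,-0.035,0],"twist": [0,0,0]}
    - {"grip": 1,"translation": [0.007,-0.035,0],"twist": [0,0,0]}
    - {"grip": 1,"translation": [0.007,-0.035,0],"twist": [0,0,0]}

```text
clock: 4.28
eef_pos: [519.7, -4.3, 151.5]
tcp_rot: [-3.141, 0.003, -0.0]
contact_force: [1.8, 1.0, -0.4]
opening: 0.458
```

Call:
jog_arm:
  moves:
    - {"grip": 1,"translation": [0.007,-0.035,0],"twist": [0,0,0]}
    - {"grip": 1,"translation": [0.007,-0.035,0],"twist": [0,0,0]}
    - {"grip": 1,"translation": [0.007,-0.035,0],"twist": [0,0,0]}
    - {"grip": 1,"translation": [0.007,-0.035,0],"twist": [0,0,0]}
    - {"grip": 1,"translation": [0.007,-0.035,0],"twist": [0,0,0]}
    - {"grip": 1,"translation": [0.007,-0.035,0],"twist": [0,0,0]}
    - {"grip": 1,"translation": [0.007,-0.025,0],"twist": [0,0,0]}
    - {"grip": 1,"translation": [0.007,-0.015,0],"twist": [0,0,0]}
    - {"grip": 1,"translation": [0.007,-0.01,0],"twist": [0,0,0]}
    - {"grip": 1,"translation": [0.005,-0.003,0],"twist": [0,0,0]}

```text
clock: 5.12
eef_pos: [588.4, 257.9, 151.5]
tcp_rot: [3.141, 0.002, 0.001]
contact_force: [-0.3, 0.3, -1.7]
opening: 0.46
```

Call:
jog_arm:
  moves:
    - {"grip": 1,"translation": [0,0,0.02],"twist": [0,0,0]}
    - {"grip": 1,"translation": [0,0,0.02],"twist": [0,0,0]}
    - {"grip": 1,"translation": [0,0,0.01],"twist": [0,0,0]}
    - {"grip": 1,"translation": [0,0,0],"twist": [0,0,0]}
    - {"grip": 1,"translation": [0,0,0],"twist": [0,0,0]}

```text
clock: 5.53
eef_pos: [588.4, 255.4, 102.7]
tcp_rot: [3.141, 0.002, -0.001]
contact_force: [-0.3, -0.9, -1.6]
opening: 0.46
```

```bash
cat > look.py <<'E'
import sys
from rig import r
from h import *
t=sys.argv[1]
s=r.sense();print(s['clock'],s['eef_pos'].round(1),s['tcp_rot'].round(4),s['contact_force'].round(1),s['opening'])
for n in sys.argv[2:]:
    c=r.calibration(n);p,d=r.grab_frame(n);np.savez(f'{n}_{t}.npz',p=p,d=d,**c)
    cv2.imwrite(f'pics/{n}_{t}.png',p[:,:,::-1])
E
python3 look.py a scene wrist
```

```text
5.5333 [588.4 255.4 102.7] [ 3.1407e+00  1.7000e-03 -9.0000e-04] [-0.3 -0.9 -1.6] 0.4595746873733212
```

View pics/wrist_a.png

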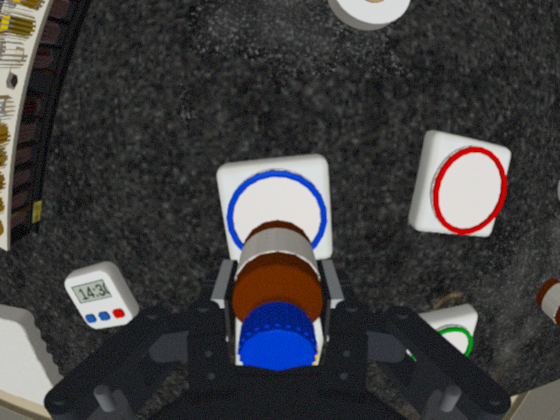

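View pics/scene_a.png

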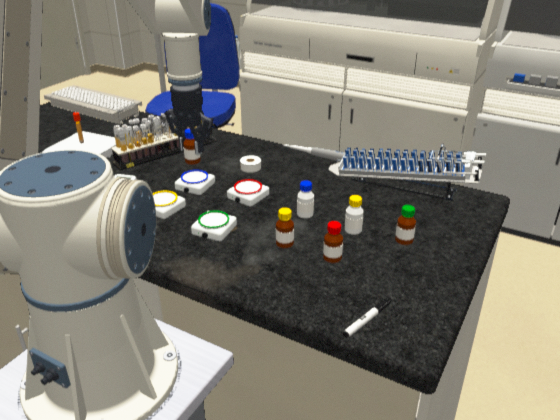

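In the wrist view the blue ring is centred near (278,213) with the held bottle in front of it, cap at (278,335). The scene view shows it hanging upright at (190,148). I'll check the ring centre from this view.

```bash
cat >> h.py <<'E'
HUE={'blue':(105,130),'green':(45,90),'yellow':(20,38)}
def wring(W,k,roi):
    """back-project ring pixels onto z=34, fit circle by lstsq"""
    x0,y0,x1,y1=roi;h=cv2.cvtColor(W['p'],cv2.COLOR_RGB2HSV)[y0:y1,x0:x1].astype(int);H=h[...,0]
    m=(h[...,1]>120)&(h[...,2]>80);m&=((H<6)|(H>172)) if k=='red' else (H>HUE[k][0])&(H<HUE[k][1])
    P=np.array([wplane(W,u+x0,v+y0,34)[:2] for v,u in np.argwhere(m)])
    for _ in range(3):
        A=np.c_[2*P,np.ones(len(P))];s=np.linalg.lstsq(A,(P**2).sum(1),rcond=None)[0]
        R=np.sqrt(s[2]+s[0]**2+s[1]**2);e=abs(np.hypot(*(P-s[:2]).T)-R);P=P[e<5]
    return s[:2].round(1),R.round(1),len(P)
E
python3 - <<'E'
from h import *
W=load('wrist_a.npz');print(wring(W,'blue',(215,160,340,265)),wring(W,'red',(405,130,512,240)))
E
```

```text
(array([591.9, 257.1]), np.float64(33.1), 1168) (array([613.4, 106.2]), np.float64(33.4), 1258)
```

Call:
jog_arm:
  moves:
    - {"grip": 1,"translation": [0.002,-0.001,0.015],"twist": [0,0,0]}
    - {"grip": 1,"translation": [0,0,0.015],"twist": [0,0,0]}
    - {"grip": 1,"translation": [0,0,0.007],"twist": [0,0,0]}
    - {"grip": 1,"translation": [0,0,0.003],"twist": [0,0,0]}
    - {"grip": 1,"translation": [0,0,0],"twist": [0,0,0]}
    - {"grip": 1,"translation": [0,0,0],"twist": [0,0,0]}

```text
clock: 6.13
eef_pos: [591.1, 257.4, 63.5]
tcp_rot: [-3.142, -0.0, -0.0]
contact_force: [0.2, 0.7, -1.3]
opening: 0.457
```

```bash
python3 look.py b scene; python3 - <<'E'
from h import *
z=load('scene_b.npz');cv2.imwrite('pics/sb.png',cv2.resize(z['p'][110:250,120:300,::-1],None,fx=4,fy=4,interpolation=cv2.INTER_CUBIC))
E
```

```text
6.1333 [591.1 257.4  63.5] [-3.1415e+00 -2.0000e-04 -2.0000e-04] [ 0.2  0.7 -1.3] 0.4566190218318736
```

View pics/sb.png

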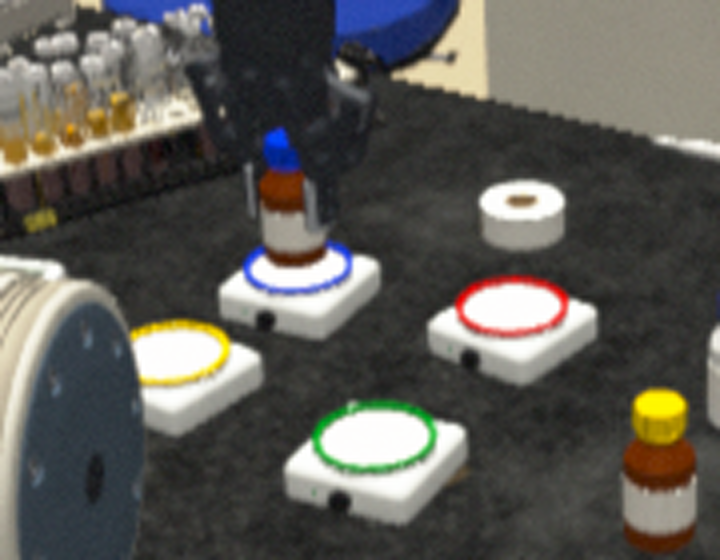

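The blue bottle hangs just above the blue ring, near (293,255) in this crop. Next comes a guarded lowering.

Call:
jog_arm:
  moves:
    - {"grip": 1,"translation": [0,0,0.003],"twist": [0,0,0]}
    - {"grip": 1,"translation": [0,0,0.002],"twist": [0,0,0]}
    - {"grip": 1,"translation": [0,0,0.001],"twist": [0,0,0]}
    - {"grip": 1,"translation": [0,0,0],"twist": [0,0,0]}

```text
clock: 6.52
eef_pos: [590.7, 257.2, 57.1]
tcp_rot: [3.141, 0.0, -0.0]
contact_force: [-0.3, 1.2, -0.7]
opening: 0.456
```

Call:
jog_arm:
  moves:
    - {"grip": 1,"translation": [0,0,0.001],"twist": [0,0,0]}
    - {"grip": 1,"translation": [0,0,0.001],"twist": [0,0,0]}
    - {"grip": 1,"translation": [0,0,0],"twist": [0,0,0]}

```text
clock: 6.77
eef_pos: [590.7, 257.2, 55.1]
tcp_rot: [3.141, 0.0, -0.0]
contact_force: [0.4, 0.1, -2.0]
opening: 0.453
```

Call:
jog_arm:
  moves:
    - {"grip": 1,"translation": [0,0,0.001],"twist": [0,0,0]}
    - {"grip": 1,"translation": [0,0,0],"twist": [0,0,0]}

```text
clock: 6.93
eef_pos: [590.9, 257.4, 54.7]
tcp_rot: [-3.141, -0.0, -0.0]
contact_force: [-2.0, -0.4, 2.1]
opening: 0.454
```

Call:
jog_arm:
  moves:
    - {"grip": 1,"translation": [0,0,0.001],"twist": [0,0,0]}
    - {"grip": 1,"translation": [0,0,0],"twist": [0,0,0]}

```text
clock: 7.1
eef_pos: [591.0, 257.4, 54.6]
tcp_rot: [-3.141, -0.0, -0.0]
contact_force: [-4.2, -2.6, 12.4]
opening: 0.458
```

Call:
jog_arm:
  moves:
    - {"grip": 1,"translation": [0,0,-0.001],"twist": [0,0,0]}
    - {"grip": 0.05,"translation": [0,0,0],"twist": [0,0,0]}
    - {"grip": -0.05,"translation": [0,0,0],"twist": [0,0,0]}
    - {"grip": -0.3,"translation": [0,0,0],"twist": [0,0,0]}
    - {"grip": -1,"translation": [0,0,0],"twist": [0,0,0]}
    - {"grip": -1,"translation": [0,0,0],"twist": [0,0,0]}
    - {"grip": -1,"translation": [0,0,0],"twist": [0,0,0]}
    - {"grip": -1,"translation": [0,0,0],"twist": [0,0,0]}

```text
clock: 7.77
eef_pos: [590.8, 257.3, 54.2]
tcp_rot: [3.142, 0.0, -0.0]
contact_force: [-0.5, 0.5, 0.4]
opening: 1.004
```

Call:
jog_arm:
  moves:
    - {"grip": -1,"translation": [0,0,-0.01],"twist": [0,0,0]}
    - {"grip": -1,"translation": [0,0,-0.02],"twist": [0,0,0]}
    - {"grip": -1,"translation": [0,0,-0.03],"twist": [0,0,0]}
    - {"grip": -1,"translation": [0,0,-0.03],"twist": [0,0,0]}
    - {"grip": -1,"translation": [0,0,-0.02],"twist": [0,0,0]}
    - {"grip": -1,"translation": [0,0,0],"twist": [0,0,0]}

```text
clock: 8.27
eef_pos: [593.5, 258.4, 170.2]
tcp_rot: [-3.138, -0.007, -0.0]
contact_force: [1.0, 0.4, 1.2]
opening: 1.002
```

```bash
python3 look.py c scene wrist; python3 - <<'E'
from h import *
z=load('scene_c.npz');a=cv2.resize(z['p'][110:250,120:300,::-1],(500,390),interpolation=cv2.INTER_CUBIC)
b=cv2.resize(load('wrist_c.npz')['p'][:,:,::-1],(300,225));o=np.zeros((390,800,3),np.uint8);o[:,:500]=a;o[:225,500:]=b
cv2.imwrite('pics/sc.png',o)
E
```

```text
8.2667 [593.5 258.4 170.2] [-3.1384e+00 -7.4000e-03 -2.0000e-04] [1.  0.4 1.2] 1.0019021619847113
```

View pics/sc.png

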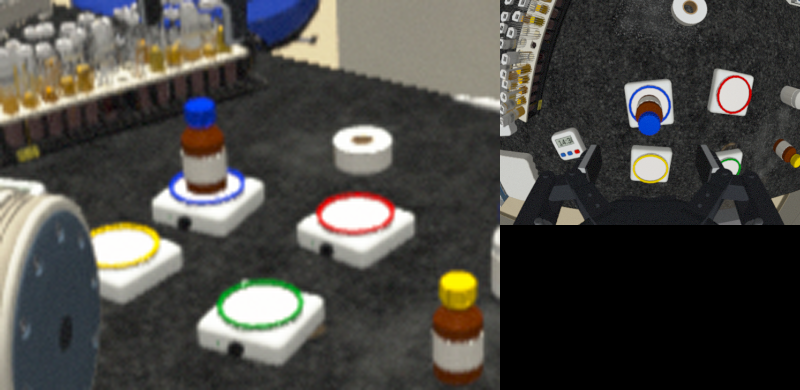

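Blue stands inside its ring. Next is green.

Call:
jog_arm:
  moves:
    - {"grip": -1,"translation": [0.0016,0.02,0],"twist": [0,0,0]}
    - {"grip": -1,"translation": [0.0016,0.03,0],"twist": [0,0,0]}
    - {"grip": -1,"translation": [0.0016,0.0375,0],"twist": [0,0,0]}
    - {"grip": -1,"translation": [0.0016,0.0375,0],"twist": [0,0,0]}
    - {"grip": -1,"translation": [0.0016,0.0375,0],"twist": [0,0,0]}
    - {"grip": -1,"translation": [0.0016,0.0375,0],"twist": [0,0,0]}
    - {"grip": -1,"translation": [0.0016,0.0375,0],"twist": [0,0,0]}
    - {"grip": -1,"translation": [0.0016,0.0375,0],"twist": [0,0,0]}
    - {"grip": -1,"translation": [0.0016,0.0375,0],"twist": [0,0,0]}
    - {"grip": -1,"translation": [0.0016,0.0375,0],"twist": [0,0,0]}

```text
clock: 9.2
eef_pos: [605.6, -94.4, 162.9]
tcp_rot: [-3.141, 0.002, -0.0]
contact_force: [0.8, 0.4, 0.2]
opening: 1.002
```

Call:
jog_arm:
  moves:
    - {"grip": -1,"translation": [0.0016,0.0375,0],"twist": [0,0,0]}
    - {"grip": -1,"translation": [0.0016,0.0375,0],"twist": [0,0,0]}
    - {"grip": -1,"translation": [0.0016,0.0375,0],"twist": [0,0,0]}
    - {"grip": -1,"translation": [0.0016,0.0375,0],"twist": [0,0,0]}
    - {"grip": -1,"translation": [0.0016,0.03,0],"twist": [0,0,0]}
    - {"grip": -1,"translation": [0.0016,0.02,0],"twist": [0,0,0]}
    - {"grip": -1,"translation": [0.0016,0.01,0],"twist": [0,0,0]}
    - {"grip": -1,"translation": [0.0016,0.003,0],"twist": [0,0,0]}
    - {"grip": -1,"translation": [0,0,0],"twist": [0,0,0]}
    - {"grip": -1,"translation": [0,0,0],"twist": [0,0,0]}

```text
clock: 10.03
eef_pos: [619.3, -304.3, 163.6]
tcp_rot: [-3.141, 0.001, 0.0]
contact_force: [-0.6, -0.9, -0.4]
opening: 1.0
```

```bash
python3 look.py d wrist; python3 - <<'E'
from h import *
W=load('wrist_d.npz')
for k,b in blobs(W['p'],5).items():
    for ce,s in b: print(k,tuple(map(float,ce)),s[2:],wplane(W,*ce,83).round(1))
E
```

```text
10.0333 [ 619.3 -304.3  163.6] [-3.1406e+00  1.1000e-03  4.0000e-04] [-0.6 -0.9 -0.4] 0.9999099499940929
yellow (133.8, 229.9) (np.int32(36), np.int32(37), np.int32(1031)) [ 608.3 -189.    83. ]
yellow (65.1, 329.0) (np.int32(20), np.int32(24), np.int32(279)) [489.4 -75.6  83. ]
green (277.3, 211.9) (np.int32(40), np.int32(40), np.int32(1215)) [ 623.7 -303.6   83. ]
green (16.2, 320.4) (np.int32(26), np.int32(41), np.int32(95)) [485.9   6.4  83. ]
blue (24.7, 216.9) (np.int32(28), np.int32(33), np.int32(359)) [618.2 -68.5  83. ]
```

View pics/wrist_d.png

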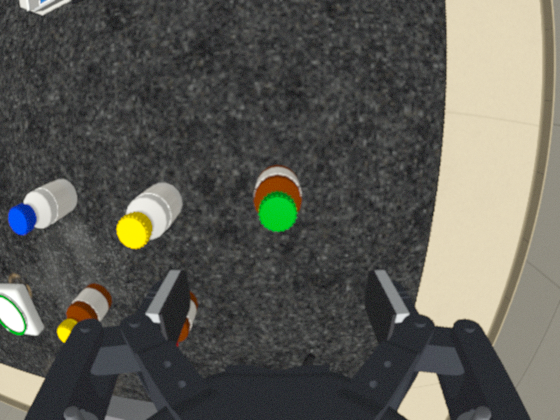

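The wrist view has the green cap at (277,212), which gives about (623,-304). The gripper is almost above it.

Call:
jog_arm:
  moves:
    - {"grip": -1,"translation": [0.004,0,0.02],"twist": [0,0,0]}
    - {"grip": -1,"translation": [0,0,0.03],"twist": [0,0,0]}
    - {"grip": -1,"translation": [0,0,0.03],"twist": [0,0,0]}
    - {"grip": -1,"translation": [0,0,0.03],"twist": [0,0,0]}
    - {"grip": -1,"translation": [0,0,0.02],"twist": [0,0,0]}
    - {"grip": -1,"translation": [0,0,0.008],"twist": [0,0,0]}
    - {"grip": -1,"translation": [0,0,0.003],"twist": [0,0,0]}
    - {"grip": -1,"translation": [0,0,0],"twist": [0,0,0]}

```text
clock: 10.75
eef_pos: [623.7, -305.0, 23.4]
tcp_rot: [-3.141, 0.0, 0.001]
contact_force: [0.3, -0.9, 0.5]
opening: 1.001
```

Call:
jog_arm:
  moves:
    - {"grip": -0.4,"translation": [0,0,0],"twist": [0,0,0]}
    - {"grip": -0.2,"translation": [0,0,0],"twist": [0,0,0]}
    - {"grip": 0,"translation": [0,0,0],"twist": [0,0,0]}
    - {"grip": 0.2,"translation": [0,0,0],"twist": [0,0,0]}
    - {"grip": 1,"translation": [0,0,0],"twist": [0,0,0]}
    - {"grip": 1,"translation": [0,0,0],"twist": [0,0,0]}
    - {"grip": 1,"translation": [0,0,0],"twist": [0,0,0]}
    - {"grip": 1,"translation": [0,0,0],"twist": [0,0,0]}

```text
clock: 11.42
eef_pos: [624.2, -306.0, 24.7]
tcp_rot: [3.141, -0.002, -0.0]
contact_force: [-1.0, 1.8, 6.2]
opening: 0.456
```

Call:
jog_arm:
  moves:
    - {"grip": 1,"translation": [0,0,-0.005],"twist": [0,0,0]}
    - {"grip": 1,"translation": [0,0,-0.015],"twist": [0,0,0]}
    - {"grip": 1,"translation": [0,0,-0.025],"twist": [0,0,0]}
    - {"grip": 1,"translation": [0,0,-0.03],"twist": [0,0,0]}
    - {"grip": 1,"translation": [0,0,-0.025],"twist": [0,0,0]}
    - {"grip": 1,"translation": [0,0,-0.02],"twist": [0,0,0]}
    - {"grip": 1,"translation": [0,0,-0.01],"twist": [0,0,0]}
    - {"grip": 1,"translation": [0,0,0],"twist": [0,0,0]}

```text
clock: 12.08
eef_pos: [625.0, -306.5, 157.0]
tcp_rot: [3.139, -0.005, -0.0]
contact_force: [-0.4, -0.6, -0.4]
opening: 0.458
```

Call:
jog_arm:
  moves:
    - {"grip": 1,"translation": [-0.005,-0.01,0],"twist": [0,0,0]}
    - {"grip": 1,"translation": [-0.01,-0.022,0],"twist": [0,0,0]}
    - {"grip": 1,"translation": [-0.014,-0.03,0],"twist": [0,0,0]}
    - {"grip": 1,"translation": [-0.014,-0.031,0],"twist": [0,0,0]}
    - {"grip": 1,"translation": [-0.014,-0.031,0],"twist": [0,0,0]}
    - {"grip": 1,"translation": [-0.014,-0.031,0],"twist": [0,0,0]}
    - {"grip": 1,"translation": [-0.014,-0.031,0],"twist": [0,0,0]}
    - {"grip": 1,"translation": [-0.014,-0.031,0],"twist": [0,0,0]}
    - {"grip": 1,"translation": [-0.014,-0.031,0],"twist": [0,0,0]}
    - {"grip": 1,"translation": [-0.014,-0.031,0],"twist": [0,0,0]}

```text
clock: 12.92
eef_pos: [493.6, -24.9, 151.6]
tcp_rot: [-3.141, 0.003, -0.0]
contact_force: [0.5, 0.4, -1.1]
opening: 0.454
```

Call:
jog_arm:
  moves:
    - {"grip": 1,"translation": [-0.014,-0.031,0],"twist": [0,0,0]}
    - {"grip": 1,"translation": [-0.014,-0.031,0],"twist": [0,0,0]}
    - {"grip": 1,"translation": [-0.014,-0.03,0.01],"twist": [0,0,0]}
    - {"grip": 1,"translation": [-0.008,-0.017,0.015],"twist": [0,0,0]}
    - {"grip": 1,"translation": [-0.004,-0.008,0.015],"twist": [0,0,0]}
    - {"grip": 1,"translation": [0,0,0.01],"twist": [0,0,0]}
    - {"grip": 1,"translation": [0,0,0],"twist": [0,0,0]}
    - {"grip": 1,"translation": [0,0,0],"twist": [0,0,0]}

```text
clock: 13.58
eef_pos: [441.7, 89.8, 102.4]
tcp_rot: [3.141, 0.002, -0.0]
contact_force: [0.2, 0.4, -0.9]
opening: 0.46
```

```bash
python3 look.py e wrist
```

```text
13.5833 [441.7  89.8 102.4] [ 3.141e+00  2.400e-03 -1.000e-04] [ 0.2  0.4 -0.9] 0.4604022911043778
```

View pics/wrist_e.png

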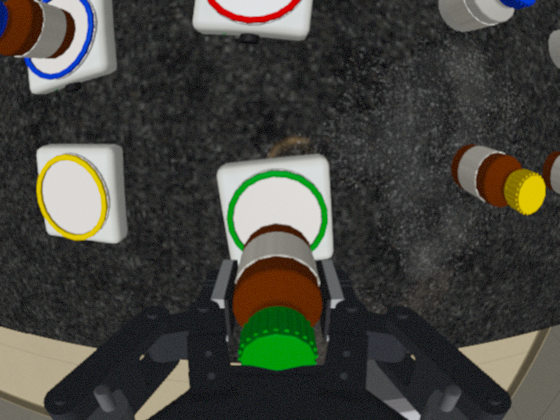

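```bash
python3 - <<'E'
from h import *
W=load('wrist_e.npz');print(wring(W,'green',(215,160,340,265)),wring(W,'yellow',(30,145,125,245)),wring(W,'blue',(20,0,105,80)))
E
```

```text
(array([444.6,  90.6]), np.float64(33.1), 1142) (array([461.7, 254.6]), np.float64(33.5), 1267) (array([591. , 255.8]), np.float64(33.3), 682)
```

The wrist view shows the green ring at (278,213), with the bottle upright in front of it. The ring measures (444,90) and I can lower.

Call:
jog_arm:
  moves:
    - {"grip": 1,"translation": [0.002,0,0.015],"twist": [0,0,0]}
    - {"grip": 1,"translation": [0,0,0.015],"twist": [0,0,0]}
    - {"grip": 1,"translation": [0,0,0.008],"twist": [0,0,0]}
    - {"grip": 1,"translation": [0,0,0.004],"twist": [0,0,0]}
    - {"grip": 1,"translation": [0,0,0.002],"twist": [0,0,0]}
    - {"grip": 1,"translation": [0,0,0.001],"twist": [0,0,0]}
    - {"grip": 1,"translation": [0,0,0],"twist": [0,0,0]}

```text
clock: 14.22
eef_pos: [444.9, 90.2, 58.6]
tcp_rot: [-3.141, -0.0, -0.0]
contact_force: [-0.6, -0.7, -0.9]
opening: 0.455
```

Call:
jog_arm:
  moves:
    - {"grip": 1,"translation": [0,0,0.001],"twist": [0,0,0]}
    - {"grip": 1,"translation": [0,0,0],"twist": [0,0,0]}

```text
clock: 14.38
eef_pos: [444.9, 90.4, 57.6]
tcp_rot: [-3.141, -0.001, -0.0]
contact_force: [0.2, 0.6, -1.4]
opening: 0.453
```

Call:
jog_arm:
  moves:
    - {"grip": 1,"translation": [0,0,0.001],"twist": [0,0,0]}
    - {"grip": 1,"translation": [0,0,0],"twist": [0,0,0]}

```text
clock: 14.55
eef_pos: [444.7, 90.4, 56.4]
tcp_rot: [-3.142, -0.0, -0.0]
contact_force: [0.5, 0.7, -1.2]
opening: 0.453
```

Call:
jog_arm:
  moves:
    - {"grip": 1,"translation": [0,0,0.001],"twist": [0,0,0]}
    - {"grip": 1,"translation": [0,0,0],"twist": [0,0,0]}

```text
clock: 14.72
eef_pos: [444.5, 90.3, 55.2]
tcp_rot: [3.142, 0.0, -0.0]
contact_force: [-0.6, 0.3, -2.1]
opening: 0.458
```

Call:
jog_arm:
  moves:
    - {"grip": 1,"translation": [0,0,0.0007],"twist": [0,0,0]}
    - {"grip": 1,"translation": [0,0,0],"twist": [0,0,0]}

```text
clock: 14.88
eef_pos: [444.6, 90.4, 54.7]
tcp_rot: [-3.142, 0.0, -0.0]
contact_force: [-0.4, 0.3, 1.8]
opening: 0.457
```

Call:
jog_arm:
  moves:
    - {"grip": 1,"translation": [0,0,0],"twist": [0,0,0]}
    - {"grip": 0.05,"translation": [0,0,0],"twist": [0,0,0]}
    - {"grip": -0.05,"translation": [0,0,0],"twist": [0,0,0]}
    - {"grip": -0.3,"translation": [0,0,0],"twist": [0,0,0]}
    - {"grip": -1,"translation": [0,0,0],"twist": [0,0,0]}
    - {"grip": -1,"translation": [0,0,0],"twist": [0,0,0]}
    - {"grip": -1,"translation": [0,0,0],"twist": [0,0,0]}
    - {"grip": -1,"translation": [0,0,0],"twist": [0,0,0]}

```text
clock: 15.55
eef_pos: [444.6, 90.3, 54.6]
tcp_rot: [-3.142, -0.0, -0.0]
contact_force: [0.0, -0.3, -0.5]
opening: 0.999
```

Call:
jog_arm:
  moves:
    - {"grip": -1,"translation": [0,0,-0.01],"twist": [0,0,0]}
    - {"grip": -1,"translation": [0,0,-0.02],"twist": [0,0,0]}
    - {"grip": -1,"translation": [0,0,-0.03],"twist": [0,0,0]}
    - {"grip": -1,"translation": [0,0,-0.03],"twist": [0,0,0]}
    - {"grip": -1,"translation": [0,0,-0.02],"twist": [0,0,0]}
    - {"grip": -1,"translation": [0,0,0],"twist": [0,0,0]}

```text
clock: 16.05
eef_pos: [447.1, 90.8, 169.3]
tcp_rot: [-3.14, -0.007, -0.0]
contact_force: [0.6, 0.7, -0.2]
opening: 0.998
```

```bash
python3 look.py f wrist; python3 - <<'E'
from h import *
W=load('wrist_f.npz')
print(wring(W,'green',(200,80,340,220)))
for k,b in blobs(W['p'],5).items():
    for ce,s in b: print(k,tuple(map(float,ce)),s[2:],wplane(W,*ce,83).round(1),wplane(W,*ce,113).round(1))
E
```

```text
16.05 [447.1  90.8 169.3] [-3.1402e+00 -7.1000e-03 -2.0000e-04] [ 0.6  0.7 -0.2] 0.9978912744807695
(array([445. ,  90.6]), np.float64(32.7), 480)
red (261.0, 29.2) (np.int32(83), np.int32(49), np.int32(552)) [583.2 102.6  83. ] [576.3 101.1 113. ]
red (9.5, 161.5) (np.int32(6), np.int32(8), np.int32(36)) [499.1 339.9  83. ] [503.2 307.4 113. ]
red (558.0, 181.8) (np.int32(4), np.int32(20), np.int32(58)) [ 480.1 -182.1   83. ] [ 486.6 -146.4  113. ]
yellow (110.5, 183.2) (np.int32(63), np.int32(72), np.int32(771)) [474.3 224.5  83. ] [481.6 207.1 113. ]
yellow (477.7, 176.6) (np.int32(31), np.int32(35), np.int32(775)) [480.5 -74.3  83. ] [487.  -52.7 113. ]
green (278.2, 187.8) (np.int32(77), np.int32(65), np.int32(555)) [468.8  90.9  83. ] [476.8  90.9 113. ]
green (277.9, 234.5) (np.int32(43), np.int32(45), np.int32(1459)) [431.8  91.1  83. ] [444.7  91.1 113. ]
blue (465.8, 14.6) (np.int32(36), np.int32(32), np.int32(946)) [611.6 -55.1  83. ] [600.9 -35.9 113. ]
blue (109.2, 51.6) (np.int32(62), np.int32(73), np.int32(519)) [577.7 217.9  83. ] [571.5 201.4 113. ]
blue (50.0, 39.7) (np.int32(39), np.int32(39), np.int32(1194)) [599.3 277.9  83. ] [590.2 253.5 113. ]
```

View pics/wrist_f.png

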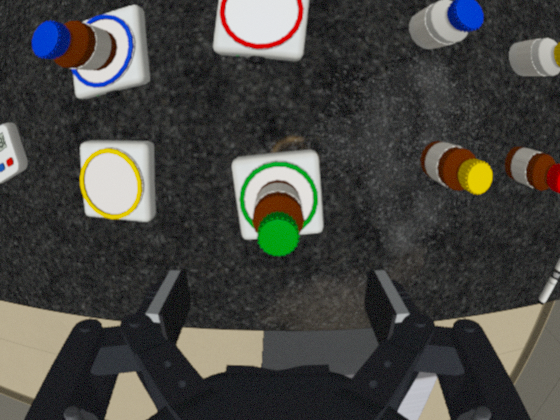

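Green's cap measures (444.7,91.1) and its ring centre (445,90.6), so it is centred. The view shows it at (278,235) with the other bottles undisturbed. Next is the amber yellow bottle at (480,-76).

Call:
jog_arm:
  moves:
    - {"grip": -1,"translation": [0.005,0.015,0],"twist": [0,0,0]}
    - {"grip": -1,"translation": [0.005,0.03,0],"twist": [0,0,0]}
    - {"grip": -1,"translation": [0.005,0.0375,0],"twist": [0,0,0]}
    - {"grip": -1,"translation": [0.005,0.0375,0],"twist": [0,0,0]}
    - {"grip": -1,"translation": [0.005,0.03,0],"twist": [0,0,0]}
    - {"grip": -1,"translation": [0.005,0.012,0],"twist": [0,0,0]}
    - {"grip": -1,"translation": [0.005,0.004,0],"twist": [0,0,0]}
    - {"grip": -1,"translation": [0,0,0],"twist": [0,0,0]}
    - {"grip": -1,"translation": [0,0,0],"twist": [0,0,0]}

```text
clock: 16.85
eef_pos: [479.3, -74.8, 164.1]
tcp_rot: [-3.141, 0.001, -0.0]
contact_force: [-0.8, 0.8, 0.2]
opening: 0.998
```

```bash
python3 look.py g wrist; python3 - <<'E'
from h import *
W=load('wrist_g.npz')
for k,b in blobs(W['p'],5).items():
    for ce,s in b:
        if k in('red','yellow'):print(k,tuple(map(float,ce)),s[2:],wplane(W,*ce,83).round(1))
E
```

```text
16.85 [479.3 -74.8 164.1] [-3.141e+00  1.100e-03 -4.000e-04] [-0.8  0.8  0.2] 0.9980346645315644
red (84.6, 61.8) (np.int32(62), np.int32(72), np.int32(696)) [603.7  71.3  83. ]
red (424.0, 210.4) (np.int32(37), np.int32(38), np.int32(1022)) [ 484.4 -189.1   83. ]
yellow (431.0, 52.0) (np.int32(40), np.int32(38), np.int32(1184)) [ 605.4 -185.1   83. ]
yellow (12.5, 218.8) (np.int32(23), np.int32(56), np.int32(234)) [476.  180.6  83. ]
yellow (279.0, 214.5) (np.int32(40), np.int32(41), np.int32(1267)) [481.5 -75.4  83. ]
```

Now descend at (481,-75.5).

Call:
jog_arm:
  moves:
    - {"grip": -1,"translation": [0.0015,0.0005,0.02],"twist": [0,0,0]}
    - {"grip": -1,"translation": [0,0,0.03],"twist": [0,0,0]}
    - {"grip": -1,"translation": [0,0,0.03],"twist": [0,0,0]}
    - {"grip": -1,"translation": [0,0,0.03],"twist": [0,0,0]}
    - {"grip": -1,"translation": [0,0,0.02],"twist": [0,0,0]}
    - {"grip": -1,"translation": [0,0,0.008],"twist": [0,0,0]}
    - {"grip": -1,"translation": [0,0,0.003],"twist": [0,0,0]}
    - {"grip": -1,"translation": [0,0,0],"twist": [0,0,0]}

```text
clock: 17.57
eef_pos: [481.0, -75.4, 23.6]
tcp_rot: [-3.141, 0.001, 0.001]
contact_force: [0.8, -0.9, -0.1]
opening: 0.998
```

Call:
jog_arm:
  moves:
    - {"grip": -0.4,"translation": [0,0,0],"twist": [0,0,0]}
    - {"grip": -0.2,"translation": [0,0,0],"twist": [0,0,0]}
    - {"grip": 0,"translation": [0,0,0],"twist": [0,0,0]}
    - {"grip": 0.2,"translation": [0,0,0],"twist": [0,0,0]}
    - {"grip": 1,"translation": [0,0,0],"twist": [0,0,0]}
    - {"grip": 1,"translation": [0,0,0],"twist": [0,0,0]}
    - {"grip": 1,"translation": [0,0,0],"twist": [0,0,0]}
    - {"grip": 1,"translation": [0,0,0],"twist": [0,0,0]}

```text
clock: 18.23
eef_pos: [481.7, -76.3, 24.7]
tcp_rot: [3.142, -0.002, -0.001]
contact_force: [-2.0, 0.5, 9.8]
opening: 0.458
```

Call:
jog_arm:
  moves:
    - {"grip": 1,"translation": [0,0,-0.005],"twist": [0,0,0]}
    - {"grip": 1,"translation": [0,0,-0.015],"twist": [0,0,0]}
    - {"grip": 1,"translation": [0,0,-0.025],"twist": [0,0,0]}
    - {"grip": 1,"translation": [0,0,-0.03],"twist": [0,0,0]}
    - {"grip": 1,"translation": [0,0,-0.025],"twist": [0,0,0]}
    - {"grip": 1,"translation": [0,0,-0.02],"twist": [0,0,0]}
    - {"grip": 1,"translation": [0,0,-0.02],"twist": [0,0,0]}
    - {"grip": 1,"translation": [0,0,-0.01],"twist": [0,0,0]}
    - {"grip": 1,"translation": [0,0,0],"twist": [0,0,0]}

```text
clock: 18.98
eef_pos: [482.4, -76.5, 175.9]
tcp_rot: [3.141, -0.004, -0.0]
contact_force: [0.2, 0.3, -1.0]
opening: 0.455
```

Call:
jog_arm:
  moves:
    - {"grip": 1,"translation": [-0.0016,-0.01,0],"twist": [0,0,0]}
    - {"grip": 1,"translation": [-0.0016,-0.02,0],"twist": [0,0,0]}
    - {"grip": 1,"translation": [-0.0016,-0.03,0],"twist": [0,0,0]}
    - {"grip": 1,"translation": [-0.0016,-0.033,0],"twist": [0,0,0]}
    - {"grip": 1,"translation": [-0.0016,-0.033,0],"twist": [0,0,0]}
    - {"grip": 1,"translation": [-0.0016,-0.033,0],"twist": [0,0,0]}
    - {"grip": 1,"translation": [-0.0016,-0.033,0],"twist": [0,0,0]}
    - {"grip": 1,"translation": [-0.0016,-0.033,0],"twist": [0,0,0]}
    - {"grip": 1,"translation": [-0.0016,-0.033,0],"twist": [0,0,0]}
    - {"grip": 1,"translation": [-0.0016,-0.03,0],"twist": [0,0,0]}

```text
clock: 19.82
eef_pos: [463.3, 213.8, 171.8]
tcp_rot: [3.141, 0.003, 0.0]
contact_force: [-0.0, 0.0, -1.3]
opening: 0.458
```

Call:
jog_arm:
  moves:
    - {"grip": 1,"translation": [-0.0016,-0.02,0],"twist": [0,0,0]}
    - {"grip": 1,"translation": [-0.0016,-0.015,0.01],"twist": [0,0,0]}
    - {"grip": 1,"translation": [-0.0016,-0.008,0.02],"twist": [0,0,0]}
    - {"grip": 1,"translation": [0,0,0.02],"twist": [0,0,0]}
    - {"grip": 1,"translation": [0,0,0.015],"twist": [0,0,0]}
    - {"grip": 1,"translation": [0,0,0.005],"twist": [0,0,0]}
    - {"grip": 1,"translation": [0,0,0],"twist": [0,0,0]}
    - {"grip": 1,"translation": [0,0,0],"twist": [0,0,0]}

```text
clock: 20.48
eef_pos: [459.8, 254.7, 103.1]
tcp_rot: [3.141, 0.001, -0.0]
contact_force: [-0.5, -0.1, -0.0]
opening: 0.453
```

```bash
python3 look.py i wrist; python3 - <<'E'
from h import *
W=load('wrist_i.npz');print(wring(W,'yellow',(215,160,340,265)))
E
```

```text
20.4833 [459.8 254.7 103.1] [ 3.1409e+00  1.4000e-03 -2.0000e-04] [-0.5 -0.1 -0. ] 0.45271686931323607
(array([461.8, 255.4]), np.float64(33.1), 1300)
```

View pics/wrist_i.png

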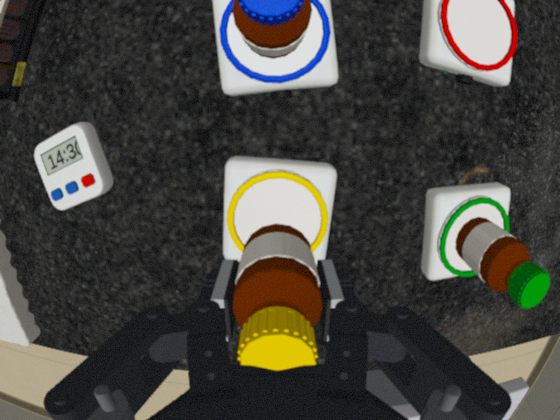

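The yellow ring is at (278,213) with the bottle aligned in front of it, and blue and green both stand. I'll lower the yellow bottle now.

Call:
jog_arm:
  moves:
    - {"grip": 1,"translation": [0.001,0,0.015],"twist": [0,0,0]}
    - {"grip": 1,"translation": [0,0,0.015],"twist": [0,0,0]}
    - {"grip": 1,"translation": [0,0,0.008],"twist": [0,0,0]}
    - {"grip": 1,"translation": [0,0,0.004],"twist": [0,0,0]}
    - {"grip": 1,"translation": [0,0,0.002],"twist": [0,0,0]}
    - {"grip": 1,"translation": [0,0,0.001],"twist": [0,0,0]}
    - {"grip": 1,"translation": [0,0,0.001],"twist": [0,0,0]}
    - {"grip": 1,"translation": [0,0,0],"twist": [0,0,0]}

```text
clock: 21.2
eef_pos: [461.7, 255.0, 58.0]
tcp_rot: [-3.141, -0.001, -0.0]
contact_force: [0.2, 0.3, -0.9]
opening: 0.454
```

Call:
jog_arm:
  moves:
    - {"grip": 1,"translation": [0,0,0.001],"twist": [0,0,0]}
    - {"grip": 1,"translation": [0,0,0],"twist": [0,0,0]}

```text
clock: 21.37
eef_pos: [461.5, 254.9, 56.8]
tcp_rot: [-3.141, -0.0, -0.0]
contact_force: [0.1, 0.1, -1.4]
opening: 0.457
```

Call:
jog_arm:
  moves:
    - {"grip": 1,"translation": [0,0,0.001],"twist": [0,0,0]}
    - {"grip": 1,"translation": [0,0,0],"twist": [0,0,0]}

```text
clock: 21.53
eef_pos: [461.3, 254.8, 55.6]
tcp_rot: [-3.142, -0.0, -0.0]
contact_force: [-0.0, -1.3, -0.8]
opening: 0.454
```

Call:
jog_arm:
  moves:
    - {"grip": 1,"translation": [0,0,0.0007],"twist": [0,0,0]}
    - {"grip": 1,"translation": [0,0,0],"twist": [0,0,0]}

```text
clock: 21.7
eef_pos: [461.4, 254.9, 54.9]
tcp_rot: [-3.142, -0.0, -0.0]
contact_force: [-0.1, 0.1, -1.1]
opening: 0.455
```

Call:
jog_arm:
  moves:
    - {"grip": 1,"translation": [0,0,0.0003],"twist": [0,0,0]}
    - {"grip": 1,"translation": [0,0,0],"twist": [0,0,0]}

```text
clock: 21.87
eef_pos: [461.4, 254.9, 54.8]
tcp_rot: [-3.142, -0.0, -0.0]
contact_force: [-0.6, 0.6, 2.7]
opening: 0.453
```

Contact. I'll release and retreat.

Call:
jog_arm:
  moves:
    - {"grip": 1,"translation": [0,0,0],"twist": [0,0,0]}
    - {"grip": 0.05,"translation": [0,0,0],"twist": [0,0,0]}
    - {"grip": -0.05,"translation": [0,0,0],"twist": [0,0,0]}
    - {"grip": -0.3,"translation": [0,0,0],"twist": [0,0,0]}
    - {"grip": -1,"translation": [0,0,0],"twist": [0,0,0]}
    - {"grip": -1,"translation": [0,0,0],"twist": [0,0,0]}
    - {"grip": -1,"translation": [0,0,0],"twist": [0,0,0]}
    - {"grip": -1,"translation": [0,0,0],"twist": [0,0,0]}

```text
clock: 22.53
eef_pos: [461.3, 254.8, 54.6]
tcp_rot: [3.142, 0.0, -0.0]
contact_force: [0.2, 0.3, -1.0]
opening: 0.997
```

Call:
jog_arm:
  moves:
    - {"grip": -1,"translation": [0,0,-0.01],"twist": [0,0,0]}
    - {"grip": -1,"translation": [0,0,-0.02],"twist": [0,0,0]}
    - {"grip": -1,"translation": [0,0,-0.03],"twist": [0,0,0]}
    - {"grip": -1,"translation": [0,0,-0.03],"twist": [0,0,0]}
    - {"grip": -1,"translation": [0,0,-0.02],"twist": [0,0,0]}
    - {"grip": -1,"translation": [0,0,-0.01],"twist": [0,0,0]}
    - {"grip": -1,"translation": [0,0,0],"twist": [0,0,0]}

```text
clock: 23.12
eef_pos: [462.6, 255.5, 177.3]
tcp_rot: [-3.139, -0.004, -0.0]
contact_force: [-0.1, 0.1, 0.4]
opening: 1.0
```

```bash
python3 look.py j scene; python3 - <<'E'
from h import *
z=load('scene_j.npz');cv2.imwrite('pics/sj.png',cv2.resize(z['p'][110:270,120:420,::-1],(750,400),interpolation=cv2.INTER_CUBIC))
E
```

```text
23.1167 [462.6 255.5 177.3] [-3.1394e+00 -4.0000e-03 -2.0000e-04] [-0.1  0.1  0.4] 1.0004708684966304
```

View pics/sj.png

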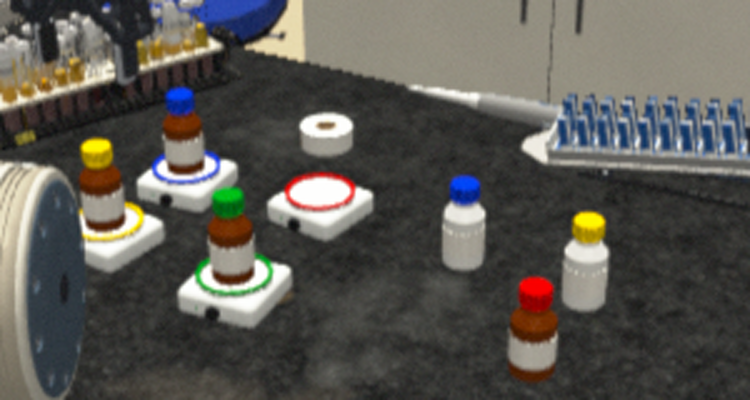

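The three placed bottles stand in their rings in this crop: yellow (103,205), blue (184,145), green (231,245). Next is red.

Call:
jog_arm:
  moves:
    - {"grip": -1,"translation": [0.0016,0.02,0],"twist": [0,0,0]}
    - {"grip": -1,"translation": [0.0016,0.03,0],"twist": [0,0,0]}
    - {"grip": -1,"translation": [0.0016,0.0375,0],"twist": [0,0,0]}
    - {"grip": -1,"translation": [0.0016,0.0375,0],"twist": [0,0,0]}
    - {"grip": -1,"translation": [0.0016,0.0375,0],"twist": [0,0,0]}
    - {"grip": -1,"translation": [0.0016,0.0375,0],"twist": [0,0,0]}
    - {"grip": -1,"translation": [0.0016,0.0375,0],"twist": [0,0,0]}
    - {"grip": -1,"translation": [0.0016,0.0375,0],"twist": [0,0,0]}
    - {"grip": -1,"translation": [0.0016,0.0375,0],"twist": [0,0,0]}
    - {"grip": -1,"translation": [0.0016,0.0375,0],"twist": [0,0,0]}

```text
clock: 24.0
eef_pos: [475.9, -96.8, 172.9]
tcp_rot: [-3.141, 0.003, -0.0]
contact_force: [0.4, 0.7, -0.1]
opening: 0.999
```

Call:
jog_arm:
  moves:
    - {"grip": -1,"translation": [0.0016,0.0375,0],"twist": [0,0,0]}
    - {"grip": -1,"translation": [0.0016,0.03,0],"twist": [0,0,0]}
    - {"grip": -1,"translation": [0.0016,0.02,0],"twist": [0,0,0]}
    - {"grip": -1,"translation": [0.0016,0.0075,0],"twist": [0,0,0]}
    - {"grip": -1,"translation": [0,0,0],"twist": [0,0,0]}
    - {"grip": -1,"translation": [0,0,0],"twist": [0,0,0]}

```text
clock: 24.5
eef_pos: [482.9, -189.5, 173.4]
tcp_rot: [-3.14, 0.002, -0.001]
contact_force: [0.7, 0.6, -0.2]
opening: 1.002
```

```bash
python3 look.py k wrist; python3 - <<'E'
from h import *
W=load('wrist_k.npz')
for k,b in blobs(W['p'],5).items():
    for ce,s in b:
        if k in('red','yellow'):print(k,tuple(map(float,ce)),s[2:],wplane(W,*ce,83).round(1))
E
```

```text
24.5 [ 482.9 -189.5  173.4] [-3.1404e+00  2.1000e-03 -1.1000e-03] [ 0.7  0.6 -0.2] 1.0018508865143356
red (18.7, 82.6) (np.int32(31), np.int32(62), np.int32(261)) [604.6  39.3  83. ]
red (280.2, 211.3) (np.int32(38), np.int32(39), np.int32(1143)) [ 484.1 -191.    83. ]
yellow (274.4, 45.8) (np.int32(40), np.int32(39), np.int32(1189)) [ 606.3 -187.1   83. ]
```

Call:
jog_arm:
  moves:
    - {"grip": -1,"translation": [0.0005,0.0005,0.02],"twist": [0,0,0]}
    - {"grip": -1,"translation": [0,0,0.035],"twist": [0,0,0]}
    - {"grip": -1,"translation": [0,0,0.035],"twist": [0,0,0]}
    - {"grip": -1,"translation": [0,0,0.03],"twist": [0,0,0]}
    - {"grip": -1,"translation": [0,0,0.018],"twist": [0,0,0]}
    - {"grip": -1,"translation": [0,0,0.008],"twist": [0,0,0]}
    - {"grip": -1,"translation": [0,0,0.003],"twist": [0,0,0]}
    - {"grip": -1,"translation": [0,0,0],"twist": [0,0,0]}

```text
clock: 25.22
eef_pos: [484.2, -189.9, 25.5]
tcp_rot: [-3.141, 0.001, 0.001]
contact_force: [1.0, 0.1, -0.5]
opening: 0.999
```

Call:
jog_arm:
  moves:
    - {"grip": -0.4,"translation": [0,0,0],"twist": [0,0,0]}
    - {"grip": -0.2,"translation": [0,0,0],"twist": [0,0,0]}
    - {"grip": 0,"translation": [0,0,0],"twist": [0,0,0]}
    - {"grip": 0.2,"translation": [0,0,0],"twist": [0,0,0]}
    - {"grip": 1,"translation": [0,0,0],"twist": [0,0,0]}
    - {"grip": 1,"translation": [0,0,0],"twist": [0,0,0]}
    - {"grip": 1,"translation": [0,0,0],"twist": [0,0,0]}
    - {"grip": 1,"translation": [0,0,0],"twist": [0,0,0]}

```text
clock: 25.88
eef_pos: [484.8, -191.0, 26.7]
tcp_rot: [3.141, -0.002, -0.0]
contact_force: [-0.8, 1.0, 9.1]
opening: 0.455
```

Call:
jog_arm:
  moves:
    - {"grip": 1,"translation": [0,0,-0.005],"twist": [0,0,0]}
    - {"grip": 1,"translation": [0,0,-0.015],"twist": [0,0,0]}
    - {"grip": 1,"translation": [0,0,-0.025],"twist": [0,0,0]}
    - {"grip": 1,"translation": [0,0,-0.03],"twist": [0,0,0]}
    - {"grip": 1,"translation": [0,0,-0.025],"twist": [0,0,0]}
    - {"grip": 1,"translation": [0,0,-0.02],"twist": [0,0,0]}
    - {"grip": 1,"translation": [0,0,-0.02],"twist": [0,0,0]}
    - {"grip": 1,"translation": [0,0,-0.01],"twist": [0,0,0]}
    - {"grip": 1,"translation": [0,0,0],"twist": [0,0,0]}

```text
clock: 26.63
eef_pos: [485.4, -191.2, 178.0]
tcp_rot: [3.14, -0.004, -0.0]
contact_force: [1.0, 0.4, -0.5]
opening: 0.453
```

Call:
jog_arm:
  moves:
    - {"grip": 1,"translation": [0.005,-0.01,0],"twist": [0,0,0]}
    - {"grip": 1,"translation": [0.009,-0.02,0],"twist": [0,0,0]}
    - {"grip": 1,"translation": [0.012,-0.028,0],"twist": [0,0,0]}
    - {"grip": 1,"translation": [0.013,-0.03,0],"twist": [0,0,0]}
    - {"grip": 1,"translation": [0.013,-0.03,0],"twist": [0,0,0]}
    - {"grip": 1,"translation": [0.013,-0.03,0],"twist": [0,0,0]}
    - {"grip": 1,"translation": [0.013,-0.03,0],"twist": [0,0,0]}
    - {"grip": 1,"translation": [0.013,-0.03,0],"twist": [0,0,0]}
    - {"grip": 1,"translation": [0.013,-0.03,0],"twist": [0,0,0]}
    - {"grip": 1,"translation": [0.012,-0.028,0],"twist": [0,0,0]}

```text
clock: 27.47
eef_pos: [599.7, 77.8, 173.5]
tcp_rot: [3.142, 0.003, 0.0]
contact_force: [1.0, -0.5, -0.7]
opening: 0.45
```

Call:
jog_arm:
  moves:
    - {"grip": 1,"translation": [0.008,-0.018,0],"twist": [0,0,0]}
    - {"grip": 1,"translation": [0.003,-0.009,0.01],"twist": [0,0,0]}
    - {"grip": 1,"translation": [0.001,-0.003,0.02],"twist": [0,0,0]}
    - {"grip": 1,"translation": [0,0,0.02],"twist": [0,0,0]}
    - {"grip": 1,"translation": [0,0,0.015],"twist": [0,0,0]}
    - {"grip": 1,"translation": [0,0,0.005],"twist": [0,0,0]}
    - {"grip": 1,"translation": [0,0,0],"twist": [0,0,0]}
    - {"grip": 1,"translation": [0,0,0],"twist": [0,0,0]}

```text
clock: 28.13
eef_pos: [611.7, 105.0, 104.9]
tcp_rot: [3.141, 0.001, -0.001]
contact_force: [1.1, 0.3, -1.5]
opening: 0.456
```

```bash
python3 look.py l wrist; python3 - <<'E'
from h import *
W=load('wrist_l.npz');print(wring(W,'red',(215,160,340,245)))
E
```

```text
28.1333 [611.7 105.  104.9] [ 3.1413e+00  1.4000e-03 -6.0000e-04] [ 1.1  0.3 -1.5] 0.4562160251232905
(array([614.1, 105.4]), np.float64(33.0), 1140)
```

View pics/wrist_l.png

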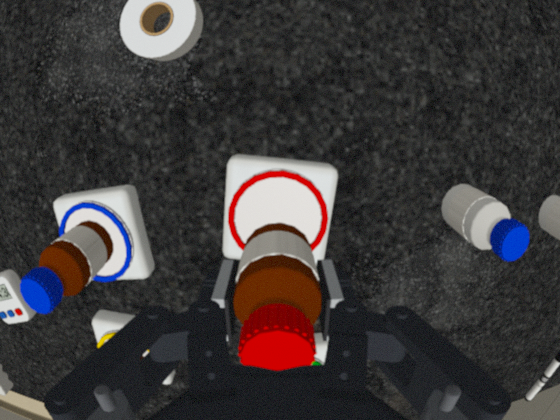

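The red ring is at (278,213) with the bottle aligned in front of it. I'll lower it.

Call:
jog_arm:
  moves:
    - {"grip": 1,"translation": [0.001,0,0.015],"twist": [0,0,0]}
    - {"grip": 1,"translation": [0,0,0.015],"twist": [0,0,0]}
    - {"grip": 1,"translation": [0,0,0.008],"twist": [0,0,0]}
    - {"grip": 1,"translation": [0,0,0.004],"twist": [0,0,0]}
    - {"grip": 1,"translation": [0,0,0.002],"twist": [0,0,0]}
    - {"grip": 1,"translation": [0,0,0.001],"twist": [0,0,0]}
    - {"grip": 1,"translation": [0,0,0.001],"twist": [0,0,0]}
    - {"grip": 1,"translation": [0,0,0],"twist": [0,0,0]}

```text
clock: 28.85
eef_pos: [613.6, 105.4, 60.1]
tcp_rot: [-3.141, -0.001, -0.0]
contact_force: [0.2, 0.1, -0.7]
opening: 0.449
```

Call:
jog_arm:
  moves:
    - {"grip": 1,"translation": [0,0,0.001],"twist": [0,0,0]}
    - {"grip": 1,"translation": [0,0,0],"twist": [0,0,0]}

```text
clock: 29.02
eef_pos: [613.4, 105.3, 58.9]
tcp_rot: [-3.141, -0.0, -0.0]
contact_force: [-0.1, 1.3, -0.7]
opening: 0.453
```

Call:
jog_arm:
  moves:
    - {"grip": 1,"translation": [0,0,0.001],"twist": [0,0,0]}
    - {"grip": 1,"translation": [0,0,0],"twist": [0,0,0]}

```text
clock: 29.18
eef_pos: [613.2, 105.3, 57.6]
tcp_rot: [3.142, 0.0, -0.0]
contact_force: [-0.3, 0.0, -0.9]
opening: 0.455
```

Call:
jog_arm:
  moves:
    - {"grip": 1,"translation": [0,0,0.0007],"twist": [0,0,0]}
    - {"grip": 1,"translation": [0,0,0],"twist": [0,0,0]}

```text
clock: 29.35
eef_pos: [613.2, 105.3, 56.9]
tcp_rot: [-3.142, -0.0, -0.0]
contact_force: [0.3, 0.1, -0.6]
opening: 0.45
```

Call:
jog_arm:
  moves:
    - {"grip": 1,"translation": [0,0,0.0003],"twist": [0,0,0]}
    - {"grip": 1,"translation": [0,0,0],"twist": [0,0,0]}

```text
clock: 29.52
eef_pos: [613.2, 105.3, 56.8]
tcp_rot: [-3.142, -0.0, -0.0]
contact_force: [-2.2, -0.2, 1.9]
opening: 0.45
```

Call:
jog_arm:
  moves:
    - {"grip": 1,"translation": [0,0,0],"twist": [0,0,0]}
    - {"grip": 0.05,"translation": [0,0,0],"twist": [0,0,0]}
    - {"grip": -0.05,"translation": [0,0,0],"twist": [0,0,0]}
    - {"grip": -0.3,"translation": [0,0,0],"twist": [0,0,0]}
    - {"grip": -1,"translation": [0,0,0],"twist": [0,0,0]}
    - {"grip": -1,"translation": [0,0,0],"twist": [0,0,0]}
    - {"grip": -1,"translation": [0,0,0],"twist": [0,0,0]}
    - {"grip": -1,"translation": [0,0,0],"twist": [0,0,0]}

```text
clock: 30.18
eef_pos: [613.2, 105.3, 56.6]
tcp_rot: [3.142, 0.0, -0.0]
contact_force: [-0.5, -0.1, -0.2]
opening: 1.001
```

Call:
jog_arm:
  moves:
    - {"grip": -1,"translation": [0,0,-0.01],"twist": [0,0,0]}
    - {"grip": -1,"translation": [0,0,-0.02],"twist": [0,0,0]}
    - {"grip": -1,"translation": [0,0,-0.03],"twist": [0,0,0]}
    - {"grip": -1,"translation": [0,0,-0.03],"twist": [0,0,0]}
    - {"grip": -1,"translation": [0,0,-0.03],"twist": [0,0,0]}
    - {"grip": -1,"translation": [0,0,-0.03],"twist": [0,0,0]}
    - {"grip": -1,"translation": [0,0,-0.03],"twist": [0,0,0]}
    - {"grip": -1,"translation": [0,0,-0.01],"twist": [0,0,0]}
    - {"grip": -1,"translation": [0,0,0],"twist": [0,0,0]}
    - {"grip": -1,"translation": [0,0,0],"twist": [0,0,0]}

```text
clock: 31.02
eef_pos: [613.1, 105.3, 246.8]
tcp_rot: [-3.141, -0.001, -0.0]
contact_force: [0.5, -0.6, 0.4]
opening: 0.996
```

```bash
python3 look.py z scene wrist; python3 - <<'E'
from h import *
W=load('wrist_z.npz')
for k,b in blobs(W['p'],5).items():
    for ce,s in b: print(k,tuple(map(float,ce)),s[2:],'z113',wplane(W,*ce,113).round(1),'z83',wplane(W,*ce,83).round(1))
z=load('scene_z.npz');a=cv2.resize(z['p'][110:270,120:420,::-1],(500,267),interpolation=cv2.INTER_CUBIC)
b=cv2.resize(W['p'][:,:,::-1],(400,300));o=np.zeros((580,560,3),np.uint8);o[:267,:500]=a;o[270:570,:400]=b;cv2.imwrite('pics/fin.png',o)
E
```

```text
31.0167 [613.1 105.3 246.8] [-3.1414e+00 -8.0000e-04 -2.0000e-04] [ 0.5 -0.6  0.4] 0.9961314399853232
red (277.0, 187.8) (np.int32(62), np.int32(69), np.int32(1177)) z113 [620.6 106.  113. ] z83 [612.4 106.   83. ]
yellow (20.1, 21.9) (np.int32(7), np.int32(9), np.int32(38)) z113 [807.9 373.7 113. ] z83 [820.  402.9  83. ]
yellow (4.5, 87.0) (np.int32(5), np.int32(9), np.int32(34)) z113 [740.4 399.3 113. ] z83 [745.2 431.3  83. ]
yellow (516.8, 195.4) (np.int32(23), np.int32(25), np.int32(420)) z113 [ 616.1 -154.3  113. ] z83 [ 607.3 -182.6   83. ]
yellow (153.8, 274.0) (np.int32(35), np.int32(28), np.int32(145)) z113 [530.1 233.2 113. ] z83 [512.  247.1  83. ]
yellow (189.5, 288.4) (np.int32(4), np.int32(15), np.int32(37)) z113 [514.5 196.2 113. ] z83 [494.7 206.   83. ]
green (287.5, 293.2) (np.int32(52), np.int32(38), np.int32(190)) z113 [510.9  95.5 113. ] z83 [490.6  94.4  83. ]
green (290.0, 339.4) (np.int32(27), np.int32(25), np.int32(529)) z113 [447.4  91.8 113. ] z83 [420.2  90.3  83. ]
blue (158.3, 190.9) (np.int32(55), np.int32(57), np.int32(296)) z113 [618.7 215.2 113. ] z83 [610.3 227.2  83. ]
blue (431.4, 186.9) (np.int32(27), np.int32(28), np.int32(538)) z113 [622.9 -40.4 113. ] z83 [614.8 -56.3  83. ]
blue (123.8, 216.2) (np.int32(30), np.int32(30), np.int32(701)) z113 [593.7 255.7 113. ] z83 [582.5 272.1  83. ]
```

View pics/fin.png

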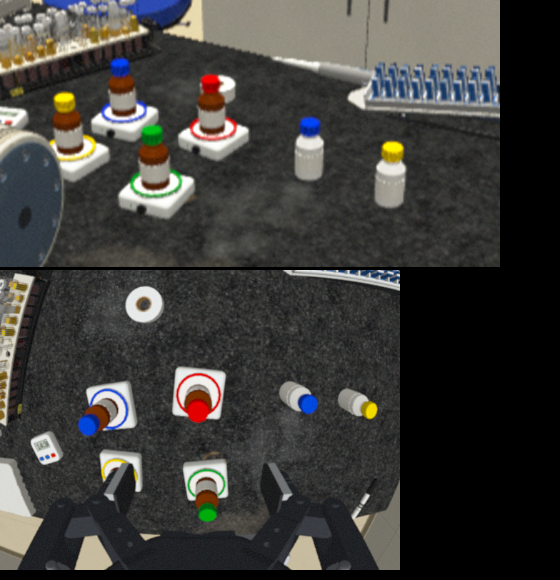

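All four amber bottles stand upright in their rings in both views, and the white bottles are unmoved. The gripper is clear, so I'll hand in.

```bash
python3 -c "
from rig import r
print(r.sign_off())"
```

```text
the job is handed in; nothing more can be done
None
```

I moved the four amber bottles onto the stirrers in the order blue, green, yellow, red, and handed the job in at about 31 s. The last scene and wrist pictures show all four upright inside the rings of their own colour. The gripper was open and clear, about 190 mm above the last bottle.

- **Setting down:** I lowered each bottle in steps of 1 mm or less until the force reading showed contact. Readings on contact were about 2 to 3 N for green, yellow and red. Blue was pressed a little harder, at about 12 N.
- **Centring:** Measured after release, green's cap was within about 1 mm of its ring centre. Blue's cap was within about 2 to 4 mm, against 11 mm of clearance. I confirmed yellow and red by eye in the pictures only. Yellow's cap was hidden by the gripper in the last wrist view, but the scene view shows it upright in its ring.
- **White bottles:** The last wrist view puts both where they first measured. The largest difference is about 6 mm, for white yellow near the picture's edge, and I put that down to measurement error.
- **Disagreement:** While descending to the blue bottle, the arm read about 4 mm off the camera's position for it in y, because I had taken the earlier reading before the arm settled. The jaws centred the bottle and it was lifted and placed normally. After that I waited for the arm to settle before going down.

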